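Lay a specimen box down in the finds tray

ROBOT

A 6-joint arm with a two-finger parallel gripper is mounted at the origin on the work surface. World frame = base frame: x ahead of the robot, y to its left, z up, the work surface at z = 0. Lengths are in mm, angles in rad, forces in N, time in s.
With the tool pointing down it reaches from about 275 to 775 mm from the base axis. Payload 14.6 kg.
Tool frame: the origin (TCP) lies midway between the tips of the shut fingers; the grasp point (between the pads) lies 19 mm behind it; z points along the fingers, y is the direction in which the jaws open and shut (so a half turn about z gives the same grasp; the last joint's range is limited). The gripper opens to 85 mm and grips with 20 to 120 N. Pads are 22 mm wide; open, the fingers measure 114 mm over their backs; the gripper's body (76 mm by 85 mm) begins 54 mm behind the grasp point. The pads swing forward as they close: fully open they stand 13 mm farther back than shut.
Start: joints at [-1.316, 0.263, -0.048, 1.259, 0, 1.415], TCP at [209.168, -481.536, 231.278] pointing down, gripper open.
Joint ranges: [-2.65, 2.65], [-0.89, 1.7], [-1.18, 1.37], [-2.13, 2.11], [-1.35, 1.29], [-3.14, 3.14]. Speed limits (rad/s): [1.89, 1.89, 2.57, 2.79, 3.14, 3.14].

INTERFACE

Orientations are given as a unit quaternion [w, x, y, z].
In Python, from plant import read_state, read_camera, camera_model, finish_job gives the robot as it stands. The module is installed in compiled form; this text tells all that it offers.
- The arm moves only by the tool jog_arm, never from a script. Its argument "moves" is one flat list of numbers, 6 for each row, row after row: the shift along the world's x, y, z in mm, then the turn, a rotation vector about the world's x, y, z in rad. In form: [x, y, z, rx, ry, rz, x, y, z, rx, ry, rz, ...]. A call has 1 to 20 rows; each row shifts and turns the commanded pose from where the row before left it; what a row does not reach is not made up. A row lasts 1/10 s, in which the tool goes at most 50 mm and 8.59 degrees, less where a joint would pass 70% of its speed; a pose out of reach is approached as far as the arm can. A call with a gripper value outside its range is refused whole. "fingers" is the closure, from 0 (fully open) to 1 (shut), set as the call begins (left out, the last holds). The fingers move at their own pace and stop on an object; "force" is the grip in N (left out, the last holds). Time passes only in rows, so rows that do not move let the fingers close. It gives the time, the measured TCP pose, the force and the opening at its end, in the units of the state.
- read_state(): the state, without advancing time (a new reading comes with each control period).
- read_camera(name): name is "scene" or "top" or "wrist"; returns the picture (420x560x3 uint8, red, green, blue); there is no depth.
- camera_model(name): a dict with "K" (3x3 intrinsics, pixels), "D" ([k1, k2, p1, p2, k3] as OpenCV has them; the pictures are not rectified), "position" and "attitude" of the camera in the world; the wrist camera has in their place "tool_from_camera" (4x4, takes a point from camera to tool coordinates, whose origin is the TCP and whose axes are the flange's). Camera axes: x right, y down, z forward; pixel columns grow to the right and rows downward; lengths in mm; the calibration is good to about 2 mm. A picture is of the moment at which its call begins: read the wrist's pose just before it. camera_model takes no time and is no camera call.
- finish_job(): hands the job in, once; it reports no verdict.
The state is a dict: "t": time; "joint_pos": joint angles; "qvel": joint speeds; "joint_torque": joint torques, N m; "eef_pos": TCP position; "tool_rot": TCP orientation; "contact_force": force on the tool from outside, world axes, zero at the start; "ft_torque": the same for the moment, N m; "finger_gap": finger opening in mm.
Only numpy, scipy, OpenCV 4.12 (cv2) and the standard library are available. Lean on these libraries where they do the work, as an engineer would, in place of code of your own. Each camera call takes 0.05 s, during which the arm holds its last target. There are 200 camera calls.

TASK

The tall cardboard specimen box stands on end in the finds tray: tip it over towards the padded divider by pushing high on its broad face, so that it lies flat on its other broad face with its lid end towards the divider. Then push it along the tray from behind until it sits flush and square against the divider, and on until the divider's loose play is taken up and it stops firmly, pressing with about 15 N at the fingers; never push on the box with more than 25 N. Leave it lying there against the divider, and leave the jug and the two sherds where they are.

Things in the scene. Friction and masses are not known exactly. Their poses are not given: they have to be found in the camera images.
- tray: Low grey steel tray fixed to the table, 216 x 496 mm outside (long side along its own y), walls 3 mm thick and 40 mm high, lined with white foam whose top (the tray's inner floor) is 12 mm above the table. Origin: centre of its underside, on the table; z up.
- box: Closed cardboard box standing on end near one end of the tray, 40 to 70 mm clear of that end wall. 120 mm wide (own x), 60 mm thick (own y; its 120 x 220 mm broad faces look along +y and -y), 220 mm tall (own z, foot end to lid end). Origin: centre of the foot end. 0.28 to 0.56 kg, balance point at its middle. Within 6 degrees of square with the tray. Lying flat, it takes 1 to 4 N to slide.
- box_lid (a point): Centre of the box's 120 x 60 mm lid end (220 mm from its origin along its own z). Axes as the box. If the box is skewed when one corner of its lid end meets the divider, friction tends to keep it skewed however it is pressed; dragging its foot end sideways squares it.
- divider: Rubber-faced plate across the tray, at the tray's +y or -y end, away from the box, square to the tray. 190 mm wide (own x), 12 mm thick (own y: faces at +6 and -6 mm), 50 mm high. Origin: centre of its underside, on the tray's inner floor. Loose in its slots: before it stops firmly it slides an unknown 1 to 11 mm along its own y at 1 to 2 N. The tipped box lands 20 to 90 mm short of it.
- jug: Bystander: dark brown glazed stoneware jug, 144 mm across, 152 mm high, on the table at the left of the tray. Origin: centre of its underside.
- sherd_large: Bystander: curved brown pottery sherd, about 65 x 60 mm, on a white foam board at the right of the tray. Origin: underside.
- sherd_small: Bystander: smaller sherd, about 47 x 38 mm, on the same board. Origin: underside.
There are look-alikes about, which are no part of the job. What is meant by the box is not red, and is the smaller of those in its own colour.

How it is judged:
By the outcome, as a careful person would: the job done as asked, in the order asked, and still so for the second after the job is handed in, with the robot touching nothing.
It also fails if it takes over 64 s, if anything falls off the work surface, if the arm or the gripper's body presses on something with over 40 N, if the wrist force passes 120 N, or if a joint passes its speed limit or range.

## Working session

There is one attempt and no reset: what is moved stays moved. The work goes in short steps, Python scripts to look and compute and a tool call to move; the robot and the scene stay as the last step left them, time stands still between calls to the robot, and variables do not carry over. Pictures are saved under pics/ and viewed, about 8 in all and at most 12, crops included, and the job is handed in when it is done.

Besides the shell and the picture viewer there is one more tool, called after ">>>" as name(argument=value, ...) on one line, values as JSON. jog_arm: Moves the arm, as the interface text tells. Its arguments: {"type":"object","properties":{"moves":{"type":"array"},"fingers":{"type":"number"},"force":{"type":"number"}},"required":["moves"]}

```bash
mkdir -p pics
cat > h.py <<'E'
import numpy as np, cv2
from plant import *
from scipy.spatial.transform import Rotation as R
def cam(name):
    m=camera_model(name); return m
def att(m):
    a=np.array(m["attitude"],float)
    return a if a.shape==(3,3) else R.from_quat(a,scalar_first=True).as_matrix()
def ray(m,uv):
    n=cv2.undistortPoints(np.array(uv,float).reshape(-1,1,2),np.array(m["K"],float),np.array(m["D"],float)).reshape(-1,2)
    d=np.c_[n,np.ones(len(n))]@att(m).T
    return np.array(m["position"],float),d
def at_z(m,uv,z):
    p,d=ray(m,uv); z=np.broadcast_to(z,len(d)); return p+d*((z-p[2])/d[:,2])[:,None]
def proj(m,P):
    A=att(m); r=A.T; t=-r@np.array(m["position"],float)
    return cv2.projectPoints(np.array(P,float).reshape(-1,3),cv2.Rodrigues(r)[0],t,np.array(m["K"],float),np.array(m["D"],float))[0].reshape(-1,2)
def save(name,f): 
    im=read_camera(name); cv2.imwrite("pics/"+f,im[:,:,::-1]); return im
E
python3 - <<'E'
from h import *
a=save("scene","s0.png"); b=save("top","t0.png")
for n in("scene","top"):
    m=cam(n);print(n,m["position"],m["attitude"],m["K"],m["D"])
print(read_state())
E
```

```text
scene [ 718.62113044 -959.04104082 1438.08971904] [-0.3082486   0.94771868  0.07752461 -0.02832042] [[527.88163733   0.         278.64239763]
 [  0.         527.88163733 208.3778171 ]
 [  0.           0.           1.        ]] [0.01042485 0.         0.         0.         0.        ]
top [ 3.34641348e+02 -6.41628428e-01  1.67181424e+03] [-0.0392264   0.71503063 -0.6963151   0.04835046] [[477.18185761   0.         283.923201  ]
 [  0.         477.18185761 212.779411  ]
 [  0.           0.           1.        ]] [-0.13771077  0.          0.          0.          0.        ]
{'t': 0.1, 'joint_pos': array([-1.31629332e+00,  2.63493329e-01, -4.88530081e-02,  1.25935416e+00,
       -4.47699313e-05,  1.41553324e+00]), 'qvel': array([ 4.28160023e-04, -1.45208722e-03,  6.74384217e-04,  2.35979510e-05,
        7.76378101e-04,  1.97166099e-03]), 'joint_torque': array([ 3.22712745e-03, -6.38574100e+01,  3.85067296e+01,  9.86840925e-03,
       -2.57645246e-05, -2.13676509e-05]), 'eef_pos': array([ 209.10249966, -481.3220592 ,  230.87122238]), 'tool_rot': array([-4.50420257e-04,  9.79084684e-01,  2.03452640e-01, -4.47807454e-05]), 'contact_force': array([-0.15962481, -0.76429732,  0.47624669]), 'ft_torque': array([0.01334735, 0.02789862, 0.02122245]), 'finger_gap': 85.53318948376666}
```

View pics/s0.png

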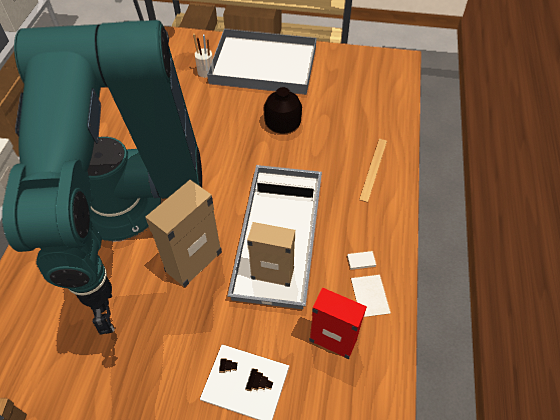

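View pics/t0.png

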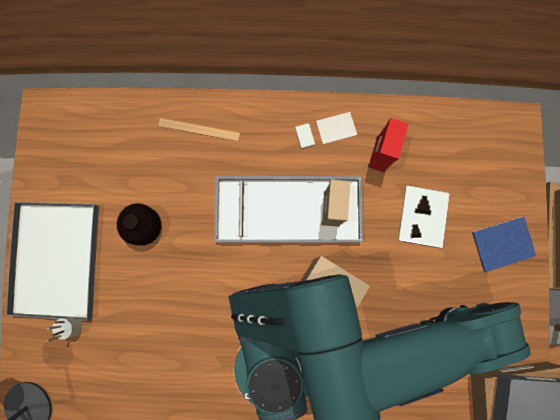

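Candidates: cardboard box in the tray at scene (271,253), larger cardboard box outside the tray at (185,232), and the red box at (337,322). I choose the one in the tray, since it is the smaller of the two in its colour. The divider is at scene (285,190). I'll check this in one enlarged crop.

Run:
```python
import cv2,numpy as np
a=cv2.imread("pics/s0.png")[160:315,220:330]; b=cv2.imread("pics/t0.png")[170:250,205:370]
a=cv2.resize(a,None,fx=3.8,fy=3.8,interpolation=cv2.INTER_CUBIC); b=cv2.resize(b,None,fx=2.3,fy=2.3,interpolation=cv2.INTER_CUBIC)
c=np.zeros((a.shape[0],a.shape[1]+b.shape[1],3),np.uint8); c[:,:a.shape[1]]=a; c[:b.shape[0],a.shape[1]:]=b
print(c.shape,a.shape); cv2.imwrite("pics/c0.png",c)
```

```text
(589, 797, 3) (589, 418, 3)
```

View pics/c0.png

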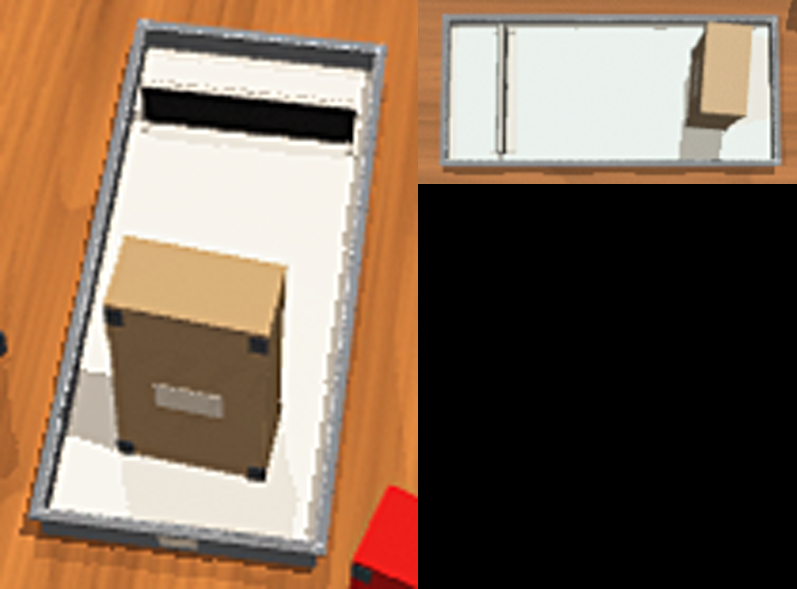

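Run:
```python
from h import *
np.set_printoptions(precision=1,suppress=True)
s=cam("scene");t=cam("top")
S=lambda l:[(x/3.8+220-.4,y/3.8+160-.4) for x,y in l]
T=lambda l:[((x-418)/2.3+205-.3,y/2.3+170-.3) for x,y in l]
print("lid s (fl fr br bl)",at_z(s,S([(105,306),(270,335),(287,267),(124,237)]),232),sep="\n")
print("foot s",at_z(s,S([(120,453),(264,480)]),12))
print("lid t (back-hi-x, front-hi-x, front-lo, back-lo)",at_z(t,T([(706,23),(752,24),(747,118),(702,116)]),232),sep="\n")
print("tray s",at_z(s,S([(140,22),(385,45),(326,550),(32,515)]),40),sep="\n")
print("tray t",at_z(t,T([(443,16),(777,16),(780,164),(442,164)]),40),sep="\n")
print("div s top z62",at_z(s,S([(142,89),(355,112)]),62),"bot",at_z(s,S([(142,118),(352,143)]),12),sep="\n")
print("div t front top",at_z(t,T([(506,25),(505,153)]),62),sep="\n")
print("jug",at_z(t,[(139,225)],75),"bigbox top",at_z(s,[(147,216),(180,233),(214,199),(190,182)],[300]*4),sep="\n")
```

```text
lid s (fl fr br bl)
[[ 500.7 -212.4  232. ]
 [ 620.5 -217.5  232. ]
 [ 623.9 -158.6  232. ]
 [ 502.5 -151.6  232. ]]
foot s [[ 500.7 -211.3   12. ]
 [ 618.3 -216.5   12. ]]
lid t (back-hi-x, front-hi-x, front-lo, back-lo)
[[ 620.7 -155.8  232. ]
 [ 621.2 -217.8  232. ]
 [ 494.3 -212.1  232. ]
 [ 495.4 -152.2  232. ]]
tray s
[[ 436.3  214.2   40. ]
 [ 661.2  222.7   40. ]
 [ 675.9 -282.3   40. ]
 [ 448.5 -289.7   40. ]]
tray t
[[ 658.5  222.2   40. ]
 [ 673.1 -285.    40. ]
 [ 447.7 -290.8   40. ]
 [ 434.3  214.    40. ]]
div s top z62
[[457.1 119.9  62. ]
 [645.2 124.3  62. ]]
bot
[[453.9 126.2  12. ]
 [644.4 128.4  12. ]]
div t front top
[[642.9 124.4  62. ]
 [451.8 119.   62. ]]
jug
[[478.6 471.5  75. ]]
bigbox top
[[ 236.5 -222.9  300. ]
 [ 337.3 -261.   300. ]
 [ 398.1 -139.7  300. ]
 [ 318.5  -92.8  300. ]]
```

Run:
```python
from h import *
np.set_printoptions(precision=1,suppress=True)
s=cam("scene");t=cam("top")
def tri(a,b):
    p,d=ray(s,[a]);q,e=ray(t,[b]);d=d[0];e=e[0]
    k=np.linalg.lstsq(np.c_[d,-e],q-p,rcond=None)[0]; A=p+k[0]*d;B=q+k[1]*e
    return (A+B)/2,np.linalg.norm(A-B)
print(tri((214,199),(322,257)),tri((180,233),(369,288)))
print(at_z(s,[(190,286),(219,257),(163,265)],0))
print("red",tri((365,300),(407,120)),tri((360,321),(400,128))); print("red foot",at_z(s,[(347,357),(311,340)],0))
print("board",at_z(t,[(406,186),(448,192),(442,247),(400,241)],5))
```

```text
(array([ 387.1, -128.4,  281.2]), np.float64(12.208231476018936)) (array([ 313.8, -260.4,  289.1]), np.float64(41.207439721853994))
[[ 319.7 -259.2    0. ]
 [ 383.3 -145.1    0. ]
 [ 217.  -201.6    0. ]]
red (array([ 810.5, -378.8,  299.8]), np.float64(22.916181697338665)) (array([ 814.3, -384.4,  196.1]), np.float64(16.90226048633053))
red foot [[ 810.9 -403.2    0. ]
 [ 705.4 -370.3    0. ]]
board [[ 651.5 -455.6    5. ]
 [ 634.6 -611.4    5. ]
 [ 435.1 -585.9    5. ]
 [ 453.2 -432.7    5. ]]
```

>>> jog_arm(moves=[0, 0, 40, 0, 0, 0.14, 10, 0, 40, 0, 0, 0.14, 20, 0, 30, 0, 0, 0.14])

```text
t: 0.4
eef_pos: [238.8, -481.5, 343.5]
tool_rot: [0.001, 0.914, 0.405, -0.0]
contact_force: [0.6, -0.6, -0.1]
finger_gap: 85.5
```

Run:
```python
from h import *
s=read_state(); print(s["joint_pos"],s["eef_pos"],s["tool_rot"],s["contact_force"])
```

```text
[-1.26200095e+00  2.80475932e-01  2.78317736e-01  1.56753627e+00
 -1.81001560e-04  1.04543737e+00] [ 238.76076172 -481.45357709  343.47945124] [ 5.37924674e-04  9.14276732e-01  4.05089798e-01 -1.49510098e-04] [ 0.56158422 -0.57633793 -0.11364693]
```

>>> jog_arm(moves=[40, 27, 0, 0, 0, 0.139, 40, 27, 0, 0, 0, 0.139, 40, 27, 0, 0, 0, 0.139, 40, 27, 0, 0, 0, 0.139, 40, 27, 0, 0, 0, 0.139, 40, 27, 0, 0, 0, 0, 40, 27, 0, 0, 0, 0, 41, 27, 0, 0, 0, 0, 0, 0, 0, 0, 0, 0], fingers=0)

```text
t: 1.3
eef_pos: [563.7, -262.1, 339.7]
tool_rot: [-0.001, 0.722, 0.692, 0.0]
contact_force: [-0.9, -1.1, 0.5]
finger_gap: 85.1
```

Run:
```python
from h import *
s=read_state(); print(s["joint_pos"],s["eef_pos"],s["tool_rot"],s["contact_force"])
```

```text
[-5.66734246e-01  4.49908174e-01  5.33054405e-01  1.65587551e+00
  9.67471266e-04  1.04539785e+00] [ 563.6695867  -262.12796965  339.66274492] [-1.05359704e-03  7.21569024e-01  6.92341661e-01  2.40841293e-04] [-0.88366908 -1.06068846  0.53634472]
```

>>> jog_arm(moves=[0, 0, -40, 0, 0, 0, 0, 0, -40, 0, 0, 0, 0, 0, -40, 0, 0, 0, 0, 0, -38, 0, 0, 0, 0, 0, 0, 0, 0, 0])

```text
t: 1.8
eef_pos: [557.7, -264.3, 178.8]
tool_rot: [-0.004, 0.723, 0.691, -0.001]
contact_force: [0.7, 0.6, 0.8]
finger_gap: 85.1
```

Run:
```python
from h import *
s=read_state(); print(s["joint_pos"],s["eef_pos"],s["tool_rot"],s["contact_force"])
save("scene","s1.png")
from scipy.optimize import least_squares
D=[([.263493,-.048853,1.259354],209.10,-481.32,230.87),([.280476,.278318,1.567536],238.76,-481.454,343.48)]
q=s["joint_pos"];e=s["eef_pos"];D.append((q[1:4],e[0],e[1],e[2]))
print(D[-1],q.sum())
```

```text
[-5.74588004e-01  4.45997372e-01  9.20451645e-02  1.22489535e+00
 -7.82706837e-05  1.04248809e+00] [ 557.65078158 -264.34966176  178.84819024] [-0.00390687  0.72327241  0.69055109 -0.00097129] [0.71198222 0.56017035 0.77441293]
(array([0.44599737, 0.09204516, 1.22489535]), np.float64(557.6507815812565), np.float64(-264.3496617594476), np.float64(178.84819023823178)) 2.2307597012697764
```

View pics/s1.png

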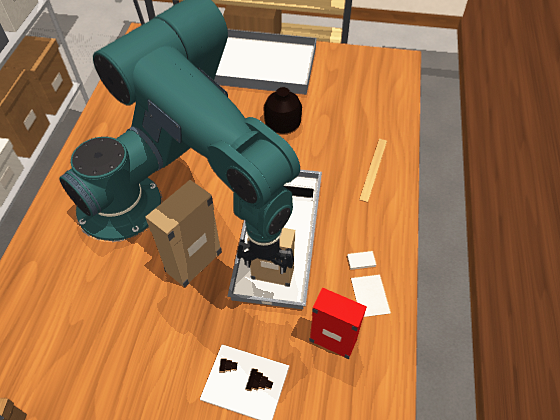

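>>> jog_arm(moves=[0.5, 10, 0, 0, 0, 0, 0.5, 10, 0, 0, 0, 0, 0.3, 6, 0, 0, 0, 0, 0.2, 4, 0, 0, 0, 0, 0.2, 4, 0, 0, 0, 0, 0.2, 4, 0, 0, 0, 0, 0.2, 4, 0, 0, 0, 0, 0.2, 4, 0, 0, 0, 0])

```text
t: 2.65
eef_pos: [562.5, -219.4, 183.3]
tool_rot: [0.0, 0.723, 0.691, -0.0]
contact_force: [-0.4, -0.3, 1.3]
finger_gap: 85.3
```

>>> jog_arm(moves=[0.2, 4, 0, 0, 0, 0, 0.2, 4, 0, 0, 0, 0, 0.2, 4, 0, 0, 0, 0, 0.2, 4, 0, 0, 0, 0, 0.2, 4, 0, 0, 0, 0])

```text
t: 3.15
eef_pos: [563.5, -199.2, 183.2]
tool_rot: [-0.0, 0.723, 0.691, -0.0]
contact_force: [0.1, -0.7, 0.8]
finger_gap: 85.7
```

>>> jog_arm(moves=[0.2, 4, 0, 0, 0, 0, 0.2, 4, 0, 0, 0, 0, 0.2, 4, 0, 0, 0, 0, 0.2, 4, 0, 0, 0, 0, 0.2, 4, 0, 0, 0, 0])

```text
t: 3.65
eef_pos: [564.5, -179.2, 183.3]
tool_rot: [-0.0, 0.723, 0.691, 0.0]
contact_force: [0.5, 0.2, -0.1]
finger_gap: 85.6
```

Run:
```python
from h import *
a=save("scene","s2.png")[:,:,::-1]; c=cv2.resize(a[150:330,190:350],None,fx=3,fy=3,interpolation=cv2.INTER_CUBIC);cv2.imwrite("pics/c2.png",c)
```

```text
(no output)
```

View pics/c2.png

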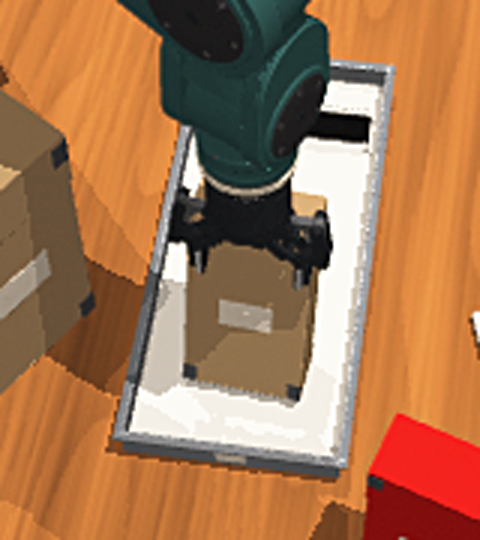

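The box is tilting: its face leans away and the foot corners are at crop (188,370) and (293,393). I'll keep pushing.

>>> jog_arm(moves=[0.2, 4, 0, 0, 0, 0, 0.2, 4, 0, 0, 0, 0, 0.2, 4, 0, 0, 0, 0, 0.2, 4, 0, 0, 0, 0, 0.2, 4, 0, 0, 0, 0, 0.2, 4, 0, 0, 0, 0, 0.2, 4, 0, 0, 0, 0])

```text
t: 4.4
eef_pos: [565.9, -151.2, 183.3]
tool_rot: [0.0, 0.723, 0.691, -0.0]
contact_force: [0.5, -0.3, 0.3]
finger_gap: 85.3
```

>>> jog_arm(moves=[0, 0, 0, 0, 0, 0, 0, 0, 0, 0, 0, 0, 0, 0, 0, 0, 0, 0, 0, -20, 10, 0, 0, 0, 0, -40, 10, 0, 0, 0, 0, -40, 0, 0, 0, 0, 0, -20, 0, 0, 0, 0])

```text
t: 5.1
eef_pos: [565.7, -274.4, 203.3]
tool_rot: [0.0, 0.724, 0.69, -0.0]
contact_force: [0.9, 0.3, 0.1]
finger_gap: 85.5
```

Run:
```python
from h import *
a=save("scene","s3.png")[:,:,::-1]; c=cv2.resize(a[150:330,190:350],None,fx=3,fy=3,interpolation=cv2.INTER_CUBIC)
b=save("top","t3.png")[:,:,::-1]; b=cv2.resize(b[170:250,230:370],None,fx=2.2,fy=2.2,interpolation=cv2.INTER_CUBIC)
o=np.zeros((540,480+b.shape[1],3),np.uint8);o[:,:480]=c;o[:b.shape[0],480:]=b;cv2.imwrite("pics/c3.png",o)
```

```text
(no output)
```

View pics/c3.png

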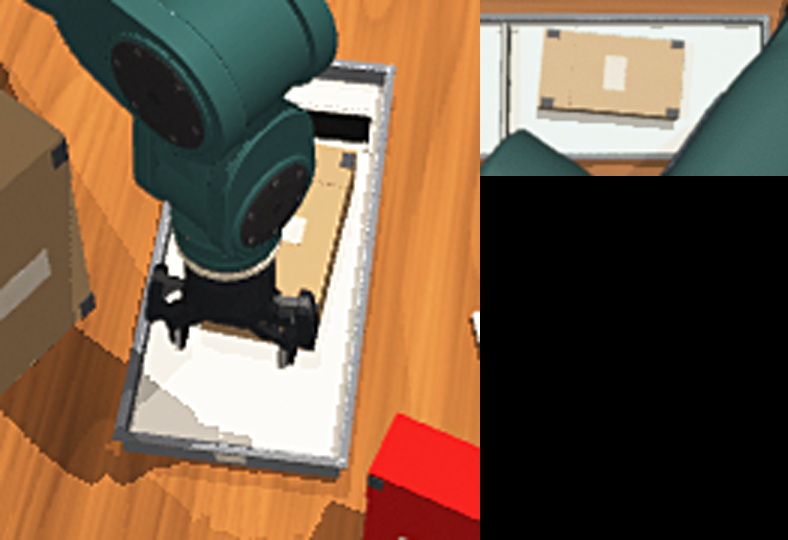

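The box lies flat. In the top crop its lid corners are at (547,30) and (540,108), and its foot corners at (686,40) and (680,121). Next I'll measure its pose.

Run:
```python
from h import *
np.set_printoptions(precision=3,suppress=True)
t=cam("top")
T=lambda l:[((x-480)/2.2+230-.3,y/2.2+170-.3) for x,y in l]
P=at_z(t,T([(547,30),(686,40),(680,121),(540,108)]),72);print(P)
for a,b in((1,0),(2,3)): d=P[b]-P[a];print("axis",np.arctan2(-d[0],d[1]),np.linalg.norm(d))
for a,b in((3,0),(2,1)): d=P[b]-P[a];print("x axis",np.arctan2(d[1],d[0]),np.linalg.norm(d))
print("div face",at_z(t,T([(511,24),(508,153)]),62))
```

```text
[[ 632.987   64.748   72.   ]
 [ 623.403 -150.915   72.   ]
 [ 497.066 -143.588   72.   ]
 [ 511.286   71.577   72.   ]]
axis -0.044412033735820096 215.87640326680352
axis -0.06599399941280068 215.63365811354385
x axis -0.056048655314761685 121.89234038415216
x axis -0.05793561864540995 126.54909657707789
div face [[642.831 121.591  62.   ]
 [441.561 118.925  62.   ]]
```

Run:
```python
from h import *
from scipy.optimize import least_squares
s=read_state();q=s["joint_pos"];e=s["eef_pos"];print(q,e)
D=np.array([(.2635,-.0489,518.5,230.9),(.2805,.2783,531.3,343.5),(.4460,.0920,611.8,178.8),(.4499,.5331,616.3,339.7),(q[1],q[2],np.sqrt(e[0]**2+e[1]**2-81**2),e[2])])
def f(p):
    L1,L2,c,a=p; A=D[:,0]-D[:,1]
    return np.r_[L1*np.sin(D[:,0])+L2*np.cos(A)+a-D[:,2],L1*np.cos(D[:,0])-L2*np.sin(A)+c-D[:,3]]
for k in (1,):
    r=least_squares(f,[420,390,0,0]);print(r.x,r.fun)
```

```text
[-5.80532433e-01  4.52542937e-01  1.68053736e-01  1.28672517e+00
 -1.92635354e-04  1.03907159e+00] [ 565.56991538 -273.93052004  202.6645979 ]
[ 578.22206282  370.4141282  -212.88793644    8.33749601] [-7.07241532  7.52349273 -6.59439021 12.62491714 -6.48160434  0.63205357
 -1.57935576  1.56730299 -1.12149508  0.50149428]
```

View pics/t3.png

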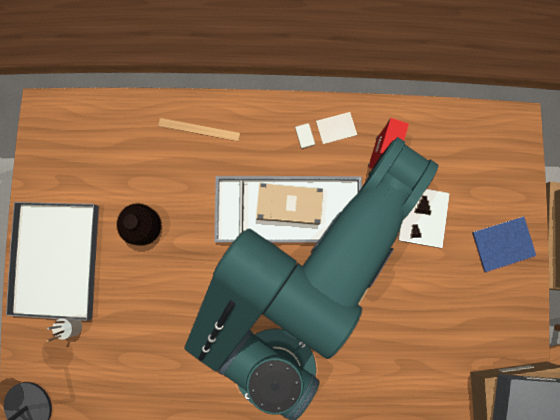

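>>> jog_arm(moves=[-1, 30, -20, 0, 0, 0.037, -1, 30, -30, 0, 0, 0.037, -1, 14, -30, 0, 0, 0, 0, 0, -30, 0, 0, 0, 0, 0, -30, 0, 0, 0, 0, 0, -20, 0, 0, 0, 0, 0, -15, 0, 0, 0, 0, 0, -5, 0, 0, 0, 0, 0, 0, 0, 0, 0], fingers=0.12)

```text
t: 6.1
eef_pos: [562.5, -196.7, 23.0]
tool_rot: [-0.001, 0.697, 0.717, -0.0]
contact_force: [-0.1, -0.2, 0.1]
finger_gap: 75.0
```

>>> jog_arm(moves=[-0.2, 8, 0, 0, 0, 0, -0.2, 8, 0, 0, 0, 0, -0.2, 7, 0, 0, 0, 0, -0.1, 4, 0, 0, 0, 0, -0.1, 3, 0, 0, 0, 0, -0.1, 3, 0, 0, 0, 0, -0.1, 3, 0, 0, 0, 0, -0.1, 3, 0, 0, 0, 0])

```text
t: 6.9
eef_pos: [561.8, -158.6, 23.3]
tool_rot: [0.0, 0.697, 0.717, -0.0]
contact_force: [0.1, -2.6, 0.3]
finger_gap: 74.9
```

>>> jog_arm(moves=[-0.1, 3, 0, 0, 0, 0, -0.1, 3, 0, 0, 0, 0, -0.1, 3, 0, 0, 0, 0, -0.1, 3, 0, 0, 0, 0, -0.1, 3, 0, 0, 0, 0, -0.1, 3, 0, 0, 0, 0, -0.1, 3, 0, 0, 0, 0])

```text
t: 7.6
eef_pos: [561.1, -137.3, 23.3]
tool_rot: [0.0, 0.697, 0.717, -0.0]
contact_force: [1.3, -2.4, -0.8]
finger_gap: 75.1
```

>>> jog_arm(moves=[-0.1, 3, 0, 0, 0, 0, -0.1, 3, 0, 0, 0, 0, -0.1, 3, 0, 0, 0, 0, -0.1, 3, 0, 0, 0, 0, -0.1, 3, 0, 0, 0, 0])

```text
t: 8.1
eef_pos: [560.6, -122.3, 23.3]
tool_rot: [0.0, 0.697, 0.717, -0.0]
contact_force: [0.4, -1.7, -0.1]
finger_gap: 75.2
```

Run:
```python
from h import *
b=save("top","t4.png")[:,:,::-1]; cv2.imwrite("pics/c4.png",cv2.resize(b[170:250,210:370],None,fx=5,fy=5,interpolation=cv2.INTER_CUBIC))
print(read_state()["contact_force"],read_state()["ft_torque"])
```

```text
[-0.08504738  0.04543508  0.28858225] [-0.14446859 -0.01247305 -0.01782531]
```

View pics/c4.png

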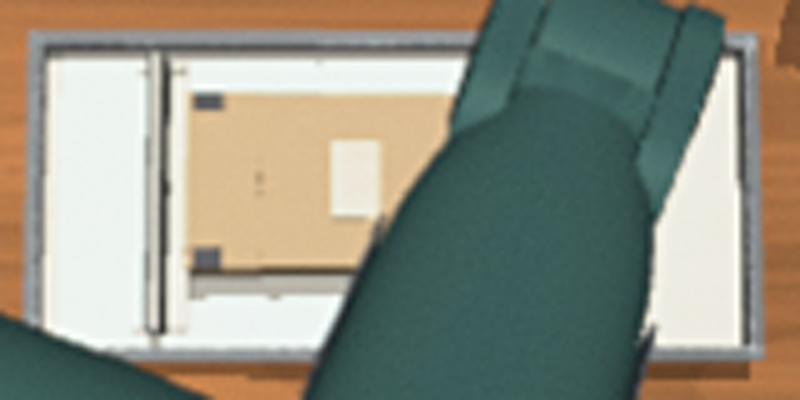

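The box is square: its lid edge runs down column 189 of the crop and the divider face down column 165, leaving a gap of about 16 mm. I'll go on gently.

>>> jog_arm(moves=[0, 2, 0, 0, 0, 0, -0.1, 2, 0, 0, 0, 0, 0, 2, 0, 0, 0, 0, -0.1, 2, 0, 0, 0, 0, 0, 2, 0, 0, 0, 0, -0.1, 1, 0, 0, 0, 0, 0, 1, 0, 0, 0, 0])

```text
t: 8.85
eef_pos: [560.2, -110.4, 23.3]
tool_rot: [-0.0, 0.697, 0.717, -0.0]
contact_force: [0.7, -2.2, -1.0]
finger_gap: 75.0
```

>>> jog_arm(moves=[0, 0.5, 0, 0, 0, 0, 0, 0.5, 0, 0, 0, 0, 0, 0.5, 0, 0, 0, 0, 0, 0.5, 0, 0, 0, 0])

```text
t: 9.25
eef_pos: [560.3, -108.5, 23.3]
tool_rot: [-0.0, 0.697, 0.717, -0.0]
contact_force: [-0.2, -1.8, 0.0]
finger_gap: 75.6
```

>>> jog_arm(moves=[0, 0.5, 0, 0, 0, 0, 0, 0.5, 0, 0, 0, 0, 0, 0.5, 0, 0, 0, 0, 0, 0.5, 0, 0, 0, 0])

```text
t: 9.65
eef_pos: [560.3, -106.5, 23.3]
tool_rot: [0.0, 0.697, 0.717, -0.0]
contact_force: [-0.2, -2.3, 0.0]
finger_gap: 75.3
```

>>> jog_arm(moves=[0, 0.5, 0, 0, 0, 0, 0, 0.5, 0, 0, 0, 0, 0, 0.5, 0, 0, 0, 0])

```text
t: 9.95
eef_pos: [560.2, -105.1, 23.3]
tool_rot: [0.0, 0.697, 0.717, -0.0]
contact_force: [0.4, -4.3, 0.6]
finger_gap: 75.4
```

>>> jog_arm(moves=[0, 0.4, 0, 0, 0, 0, 0, 0.4, 0, 0, 0, 0, 0, 0.4, 0, 0, 0, 0])

```text
t: 10.25
eef_pos: [560.3, -103.8, 23.3]
tool_rot: [0.0, 0.697, 0.717, 0.0]
contact_force: [-0.4, -3.4, -0.3]
finger_gap: 75.1
```

>>> jog_arm(moves=[0, 0.4, 0, 0, 0, 0, 0, 0.4, 0, 0, 0, 0, 0, 0.4, 0, 0, 0, 0])

```text
t: 10.55
eef_pos: [560.3, -102.6, 23.3]
tool_rot: [0.0, 0.697, 0.717, -0.0]
contact_force: [-0.8, -3.4, -0.8]
finger_gap: 75.3
```

>>> jog_arm(moves=[0, 0.4, 0, 0, 0, 0, 0, 0.4, 0, 0, 0, 0, 0, 0.4, 0, 0, 0, 0])

```text
t: 10.85
eef_pos: [560.3, -101.4, 23.3]
tool_rot: [0.0, 0.697, 0.717, 0.0]
contact_force: [-1.1, -2.4, -0.5]
finger_gap: 75.3
```

>>> jog_arm(moves=[0, 0.4, 0, 0, 0, 0, 0, 0.4, 0, 0, 0, 0, 0, 0.4, 0, 0, 0, 0])

```text
t: 11.15
eef_pos: [560.3, -100.2, 23.3]
tool_rot: [0.0, 0.697, 0.717, -0.0]
contact_force: [-1.3, -5.7, -0.9]
finger_gap: 75.1
```

>>> jog_arm(moves=[0, 0.3, 0, 0, 0, 0, 0, 0.3, 0, 0, 0, 0])

```text
t: 11.35
eef_pos: [560.2, -100.0, 23.3]
tool_rot: [0.0, 0.697, 0.717, -0.0]
contact_force: [-1.2, -7.2, -0.6]
finger_gap: 75.3
```

>>> jog_arm(moves=[0, 0.3, 0, 0, 0, 0, 0, 0.3, 0, 0, 0, 0])

```text
t: 11.55
eef_pos: [560.2, -99.8, 23.4]
tool_rot: [0.0, 0.697, 0.717, -0.001]
contact_force: [-3.1, -8.3, 0.7]
finger_gap: 75.2
```

>>> jog_arm(moves=[0, 0.4, 0, 0, 0, 0, 0, 0.4, 0, 0, 0, 0])

```text
t: 11.75
eef_pos: [560.3, -99.4, 23.5]
tool_rot: [0.001, 0.697, 0.717, -0.001]
contact_force: [-4.0, -14.4, 1.2]
finger_gap: 75.4
```

>>> jog_arm(moves=[0, 0.1, 0, 0, 0, 0, 0, 0, 0, 0, 0, 0, 0, 0, 0, 0, 0, 0, 0, 0, 0, 0, 0, 0])

```text
t: 12.15
eef_pos: [560.2, -99.4, 23.5]
tool_rot: [0.001, 0.697, 0.717, -0.001]
contact_force: [-3.1, -13.1, 1.8]
finger_gap: 74.8
```

Run:
```python
from h import *
b=save("top","t5.png")[:,:,::-1]; c=save("scene","s5.png")[:,:,::-1]
b=cv2.resize(b[170:250,205:305],None,fx=4.4,fy=4.4,interpolation=cv2.INTER_CUBIC)
c=cv2.resize(c[160:300,230:330],None,fx=3.5,fy=3.5,interpolation=cv2.INTER_CUBIC)
o=np.zeros((490,790,3),np.uint8);o[:352,:440]=b;o[:,440:]=c;cv2.imwrite("pics/c5.png",o)
for i in range(4):
    read_camera("wrist"); s=read_state(); print(s["contact_force"],s["ft_torque"])
```

```text
[ -3.22862893 -13.34694404   0.24782831] [-2.1463068   0.47674527  0.32122445]
[ -3.60659522 -13.26366237   0.82999184] [-2.10477575  0.43429318  0.30071926]
[ -3.25941618 -13.02254092   0.03143927] [-2.16987299  0.46829646  0.2566736 ]
[ -3.51091924 -12.08320796   1.82012625] [-2.12960214  0.41482677  0.28251161]
```

View pics/c5.png

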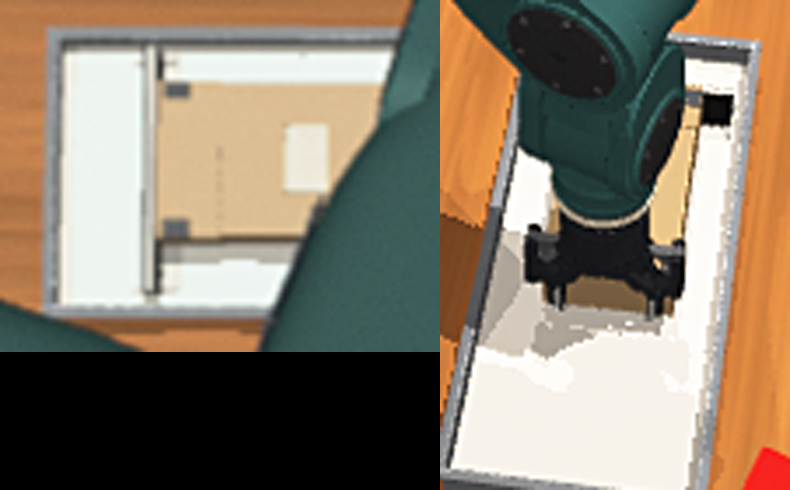

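Run:
```python
from h import *
t=cam("top"); g=cv2.imread("pics/t5.png").astype(float)
def edge(ch,u0,u1,vs,horiz=False):
    out=[]
    for v in vs:
        l=(g[u0:u1,v,:] if horiz else g[v,u0:u1,:])@np.array(ch)
        d=np.abs(np.diff(l)); i=d.argmax(); lo,hi=max(i-2,0),i+3
        w=d[lo:hi]; p=u0+(w*np.arange(lo,lo+len(w))).sum()/w.sum()+.5
        out.append((v,p) if horiz else (p,v))
    return np.array(out)
def ang(px,z):
    P=at_z(t,px,z)[:,:2]; c=P.mean(0); 
    for _ in range(2):
        v=np.linalg.svd(P-c)[2][0]; r=(P-c)@[-v[1],v[0]]; P=P[np.abs(r)<2*r.std()+1e-9]; c=P.mean(0)
    v=np.linalg.svd(P-c)[2][0]; return np.round(np.arctan2(v[1],v[0])%np.pi,4),c.round(1),r.std().round(2),len(P)
# crop coords /4.4 + (205,170)
B=[1,0,-1]  # blue-red : cardboard vs grey
print("lid",ang(edge(B,236,246,range(191,223)),72))
G=[1,1,1]
print("long hi-x",ang(edge(B,183,194,range(246,288),True),72))
print("tray hi-x outer",ang(edge(B,172,181,range(222,285),True),40))
print("tray lo-x outer",ang(edge(B,237,247,range(222,262),True),40))
print("div back",ang(edge(G,233,239,range(186,236)),62))
print("tray end outer",ang(edge(B,210,220,range(182,238)),40))
```

```text
lid (np.float64(0.004), array([555. , 131.3]), np.float64(1.08), 28)
long hi-x (np.float64(1.5885), array([616.1,  37.5]), np.float64(0.52), 39)
tray hi-x outer (np.float64(1.5969), array([665.6,  97.1]), np.float64(0.2), 59)
tray lo-x outer (np.float64(1.6046), array([433.8, 119.3]), np.float64(1.19), 37)
div back (np.float64(0.0358), array([539.2, 142.3]), np.float64(0.13), 46)
tray end outer (np.float64(0.0253), array([546.5, 220.8]), np.float64(0.24), 50)
```

>>> jog_arm(moves=[0, -2, 0, 0, 0, 0, 0, -8, 0, 0, 0, 0, 0, -15, 0, 0, 0, 0, 0, -20, 20, 0, 0, 0, 0, -20, 40, 0, 0, 0, 0, -20, 40, 0, 0, 0, 0, -20, 40, 0, 0, 0, 0, -35, 30, 0, 0, 0, 0, -35, 0, 0, 0, 0])

```text
t: 13.35
eef_pos: [561.3, -275.9, 197.7]
tool_rot: [0.003, 0.697, 0.717, 0.001]
contact_force: [0.4, 0.7, -1.2]
finger_gap: 75.2
```

Run:
```python
from h import *
ims=[read_camera("top").astype(float) for _ in range(3)]; m=np.mean(ims,0)[:,:,::-1]; print(np.std([i[100:,:200] for i in ims],0).mean())
cv2.imwrite("pics/t6.png",m)
b=cv2.resize(m[170:250,205:365].astype(np.uint8),None,fx=4.9,fy=4.9,interpolation=cv2.INTER_CUBIC);cv2.imwrite("pics/c6.png",b)
save("wrist","w6.png"); print(read_state()["contact_force"])
```

```text
0.7766303421036719
[ 0.35066022 -1.14288466 -1.11801735][ WARN:0@2.033] global loadsave.cpp:1063 imwrite_ Unsupported depth image for selected encoder is fallbacked to CV_8U.
```

View pics/c6.png

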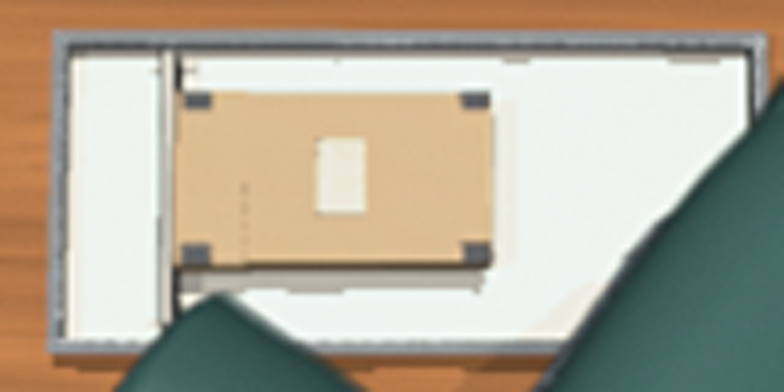

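Run:
```python
from h import *
t=cam("top"); g0=cv2.imread("pics/t6.png").astype(float); g3=cv2.imread("pics/t3.png").astype(float)
def edge(g,ch,u0,u1,vs,horiz=False):
    out=[]
    for v in vs:
        l=(g[u0:u1,v,:] if horiz else g[v,u0:u1,:])@np.array(ch)
        d=np.abs(np.diff(l)); i=d.argmax(); lo,hi=max(i-2,0),i+3
        w=d[lo:hi]; p=u0+(w*np.arange(lo,lo+len(w))).sum()/w.sum()+.5
        out.append((v,p) if horiz else (p,v))
    return np.array(out)
def ang(px,z):
    P=at_z(t,px,z)[:,:2]; c=P.mean(0)
    for _ in range(4):
        v=np.linalg.svd(P-c)[2][0]; r=(P-c)@[-v[1],v[0]]; k=np.abs(r)<2*r.std()+1e-9; P=P[k]; c=P.mean(0)
    v=np.linalg.svd(P-c)[2][0]; a=np.arctan2(v[1],v[0])%np.pi
    a=(a+np.pi/4)%(np.pi/2)-np.pi/4
    return round(a,4),c.round(1),r.std().round(2),len(P)
S=[1,0,-1]
X=lambda x:int(x/4.9+205); Y=lambda y:int(y/4.9+170)
for n,g in(("t6",g0),):
    print("box hi-x",ang(edge(g,S,Y(70),Y(110)+1,range(X(220),X(455)),True),72))
    print("box foot",ang(edge(g,S,X(470),X(515),range(Y(112),Y(238))),72))
    print("box lid",ang(edge(g,S,X(162),X(192),range(Y(115),Y(238))),72))
    print("div back",ang(edge(g,[1,1,1],X(145),X(172),range(Y(60),Y(315))),62))
for n,g in(("t6",g0),("t3",g3)):
    print(n,"tray hi-x outer",ang(edge(g,S,Y(15),Y(45),range(X(70),X(740)),True),40))
    print(n,"tray +y end outer",ang(edge(g,S,X(30),X(62),range(Y(45),Y(335))),40))
print("t3 div back",ang(edge(g3,[1,1,1],235,242,range(182,238)),62))
```

```text
box hi-x (np.float64(0.0282), array([616.6,  11.1]), np.float64(0.11), 40)
box foot (np.float64(0.0282), array([561. , -89.4]), np.float64(0.18), 24)
box lid (np.float64(0.0177), array([556.7, 130.3]), np.float64(0.39), 25)
div back (np.float64(0.025), array([547.8, 141.4]), np.float64(0.37), 51)
t6 tray hi-x outer (np.float64(0.0267), array([668.9, -27.8]), np.float64(0.16), 125)
t6 tray +y end outer (np.float64(0.0264), array([548.7, 221.1]), np.float64(0.2), 58)
t3 tray hi-x outer (np.float64(0.0268), array([668.9, -25.7]), np.float64(0.16), 119)
t3 tray +y end outer (np.float64(0.026), array([548.7, 221.1]), np.float64(0.19), 57)
t3 div back (np.float64(0.0395), array([549.3, 134.9]), np.float64(0.34), 51)
```

View pics/w6.png

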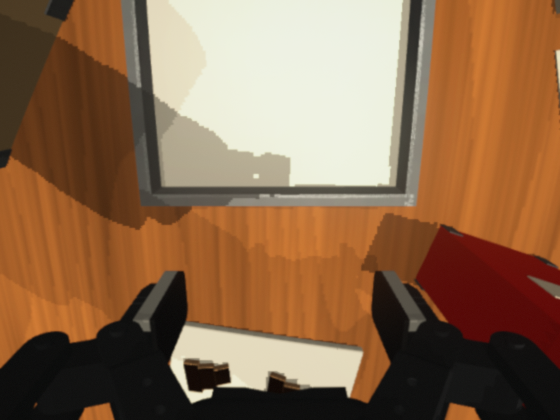

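The box measures 0.028 rad and the tray 0.0265 rad, so it is square within about 0.1°. The divider has moved about 6.5 mm, and the wrist view shows only the clear tray end and both sherds in place. The hold was about 13.3 N, so I'll press once more to confirm the firm stop at about 15 N.

>>> jog_arm(moves=[0, 35, 0, 0, 0, -0.002, 0, 35, -30, 0, 0, 0, 0, 20, -40, 0, 0, 0, 0, 20, -40, 0, 0, 0, 0, 20, -40, 0, 0, 0, 0, 15, -20, 0, 0, 0, 0, 12, 0, 0, 0, 0, 0, 8, 0, 0, 0, 0, 0, 5, 0, 0, 0, 0, 0, 0, 0, 0, 0, 0])

```text
t: 14.55
eef_pos: [561.1, -103.0, 24.6]
tool_rot: [0.001, 0.698, 0.716, 0.0]
contact_force: [-1.1, 0.5, -0.4]
finger_gap: 75.0
```

>>> jog_arm(moves=[0, 0.7, 0, 0, 0, 0, 0, 0.7, 0, 0, 0, 0, 0, 0.6, 0, 0, 0, 0, 0, 0, 0, 0, 0, 0])

```text
t: 14.95
eef_pos: [560.3, -101.3, 23.3]
tool_rot: [0.0, 0.698, 0.716, 0.0]
contact_force: [-0.7, 0.3, -0.1]
finger_gap: 75.1
```

>>> jog_arm(moves=[0, 0.5, 0, 0, 0, 0, 0, 0.5, 0, 0, 0, 0, 0, 0.4, 0, 0, 0, 0, 0, 0, 0, 0, 0, 0])

```text
t: 15.35
eef_pos: [560.3, -100.1, 23.3]
tool_rot: [0.0, 0.698, 0.716, -0.0]
contact_force: [-1.1, -5.7, -0.6]
finger_gap: 75.1
```

>>> jog_arm(moves=[0, 0.3, 0, 0, 0, 0, 0, 0.3, 0, 0, 0, 0, 0, 0.2, 0, 0, 0, 0, 0, 0, 0, 0, 0, 0])

```text
t: 15.75
eef_pos: [560.3, -99.6, 23.4]
tool_rot: [0.0, 0.698, 0.716, -0.0]
contact_force: [-1.5, -6.6, 2.2]
finger_gap: 75.3
```

>>> jog_arm(moves=[0, 0.3, 0, 0, 0, 0, 0, 0.3, 0, 0, 0, 0, 0, 0.2, 0, 0, 0, 0, 0, 0, 0, 0, 0, 0])

```text
t: 16.15
eef_pos: [560.3, -99.3, 23.5]
tool_rot: [0.001, 0.698, 0.716, -0.001]
contact_force: [-2.3, -10.5, 0.9]
finger_gap: 74.9
```

>>> jog_arm(moves=[0, 0.3, 0, 0, 0, 0, 0, 0.3, 0, 0, 0, 0, 0, 0, 0, 0, 0, 0])

```text
t: 16.45
eef_pos: [560.3, -99.3, 23.5]
tool_rot: [0.001, 0.698, 0.716, -0.001]
contact_force: [-3.8, -15.5, 1.1]
finger_gap: 75.3
```

The stop is firm: the force rose by 5 N with no motion, to 15.5 N. I'll hold briefly, then retract and check.

>>> jog_arm(moves=[0, 0, 0, 0, 0, 0, 0, 0, 0, 0, 0, 0, 0, 0, 0, 0, 0, 0, 0, 0, 0, 0, 0, 0, 0, 0, 0, 0, 0, 0])

```text
t: 16.95
eef_pos: [560.3, -99.3, 23.5]
tool_rot: [0.001, 0.698, 0.716, -0.001]
contact_force: [-3.2, -15.8, 1.1]
finger_gap: 75.2
```

>>> jog_arm(moves=[0, -1, 0, 0, 0, 0, 0, -2, 0, 0, 0, 0, 0, -8, 0, 0, 0, 0, 0, -15, 0, 0, 0, 0, 0, -20, 20, 0, 0, 0, 0, -20, 40, 0, 0, 0, 0, -20, 40, 0, 0, 0, 0, -20, 40, 0, 0, 0, 0, -35, 30, 0, 0, 0, 0, -35, 0, 0, 0, 0, 0, 0, 0, 0, 0, 0, 0, 0, 0, 0, 0, 0])

```text
t: 18.15
eef_pos: [559.8, -274.8, 192.8]
tool_rot: [-0.0, 0.698, 0.716, 0.0]
contact_force: [0.0, -0.3, -0.2]
finger_gap: 75.2
```

Run:
```python
from h import *
m=save("top","t7.png").astype(int); o=cv2.imread("pics/t6.png")[:,:,::-1].astype(int); z=cv2.imread("pics/t0.png")[:,:,::-1].astype(int)
print("box region change vs t6",np.abs(m-o)[175:245,210:310].mean(), "jug vs t0",np.abs(m-z)[195:255,110:165].mean(),"sherds vs t0",np.abs(m-z)[190:240,403:445].mean())
print(read_state()["t"],read_state()["contact_force"])
s=save("scene","s7.png"); cv2.imwrite("pics/c7.png",s[:,:,::-1])
```

```text
box region change vs t6 1.4374285714285715 jug vs t0 3.268686868686869 sherds vs t0 29.815238095238094
18.2 [ 0.04847674 -0.0259316   0.9983916 ]
```

View pics/c7.png

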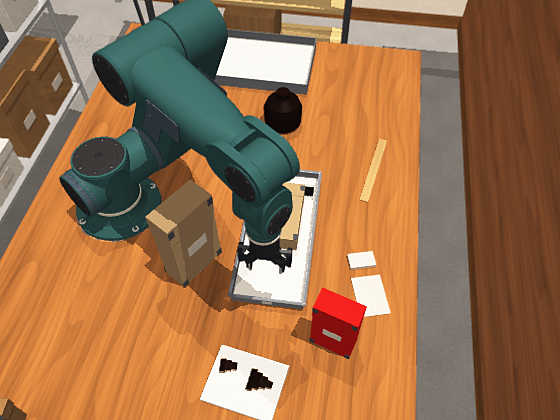

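The scene is as wanted: the box is against the divider at (295,215), with the jug (283,110) and sherds (228,365) and (259,380) unmoved. The top-view sherd difference comes from the arm covering that spot.

```bash
python3 -c "
from plant import *
print(finish_job())"
```

```text
the job is handed in; nothing more can be done
None
```

The box is tipped flat with its lid end at the divider, pushed flush against it, and the job is handed in at about 18 s of the 64 s allowed.

- **Tipping:** I pushed high on the broad face, and the box fell flat towards the divider. It landed about 5° skewed to the tray.
- **Pushing:** I pushed the foot end with both fingers spread, which squared it before it reached the divider. The divider's loose play of about 6.5 mm was then taken up.
- **Pressing:** The first press held only about 13 N, so I backed off and pressed again. The second press stopped firmly and held 15.8 N along the push, with about 3 N sideways. The highest reading was about 16 N, though force was only read at the end of each move.
- **Squareness:** Between the two presses, the top view put the box at 0.028 rad and the tray at 0.0265 rad. The lid edge alone read 0.018 rad and the divider's edge 0.025, but those two edge fits were less sharp. After the second press I only compared pictures, and the box area had not visibly changed.
- **Bystanders:** The jug and both sherds look unmoved in the last scene picture. The automatic top-view comparison for the sherds disagreed, because the arm was covering them there.

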